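# Close the washed canisters from the pile of lids

### The arm

A 7-joint arm with a two-finger parallel gripper is mounted at the origin on a cart in front of the work surface, level with it; the furniture and walls round the work are solid. World frame = base frame: x ahead of the robot, y to its left, z up, the work surface at z = 0. Lengths are in m, angles in rad, forces in N, time in s.
With the tool pointing down it reaches from about 0.4 to 0.85 m from the base axis. Payload 4.5 kg.
Tool frame: the origin (TCP) lies between the finger pads, 19 mm behind the fingertips; this is the grasp point; z points along the fingers, y is the line along which they close (so a half turn about z gives the same grasp; the last joint's range is limited). The gripper opens to 88 mm and grips with 3 to 60 N. Pads are 18 mm wide; open, the fingers measure 123 mm over their backs; the gripper's body (75 mm by 187 mm) begins 45 mm behind the grasp point.
Start: joints at [-1.211, 0.689, -0.195, 1.565, 0.157, 0.902, -0.215], TCP at [0.2, 0.592, 0.257] pointing down, gripper open.
Joint ranges: [-3.01, 3.01], [-0.46, 2.08], [-1.47, 1.51], [0.13, 2.56], [-1, 4.14], [0.04, 2.09], [-2.66, 2.66]. Speed limits (rad/s): [2.57, 2.57, 3.14, 3.14, 3.14, 3.14, 3.14].

### API

Orientations are given as a unit quaternion [x, y, z, w].
In Python, from plant import r, optics gives the robot as it stands.
- The arm moves only by the tool servo_tool, never from a script. Its arguments are lists of equal length, an entry for each row: "translation": the shift along the tool's x, y, z in m, a list of three; "turn": the turn, a rotation vector about the tool's x, y, z in rad, a list of three. In form: {"translation": [[dx, dy, dz], ...], "turn": [[rx, ry, rz], ...]}. A call has 1 to 10 rows; each row shifts and turns the commanded pose from where the row before left it, along the tool's axes as they then stand; what a row does not reach is not made up. A row lasts 1/8 s, in which the tool goes at most 62.5 mm and 10.7 degrees, less where a joint would pass 70% of its speed; a pose out of reach is approached as far as the arm can. A call is refused whole if a number of a shift passes 0.0625 or a number of a turn 0.188, either way. A call with a gripper value outside its range is refused whole. "grip" is the opening, from 0 (shut) to 1 (fully open), set as the call begins (left out, the last holds). The fingers move at their own pace and stop on an object; "grip_force" is the grip in N (left out, the last holds). Time passes only in rows, so rows that do not move let the fingers close. It gives the time, the measured TCP pose, the force, the opening and the grip force at its end, in the units of the state.
- r.get_state(): the state, without advancing time (a new reading comes with each control period).
- optics.snapshot(name): name is "scene" or "side" or "wrist"; returns a dict with "img" (420x560x3 uint8, red, green, blue), "z_map" (420x560 float32, m along the optical axis (not along the pixel's ray), 0 where there is no reading), "mtx" (3x3 intrinsics, pixels), "k1" (the pictures are not rectified: a ray, as slopes to the right and down, at radius r is drawn at 1 + k1 r^2 times it, then the intrinsics apply), "R" (3x3) and "t" (3): a world point X has camera coordinates R X + t. Camera axes: x right, y down, z forward; pixel columns grow to the right and rows downward; lengths in m; the calibration is good to about 2 mm. A picture is of the moment at which its call begins.
- r.finish_job(): hands the job in; it is judged then, once.
The state is a dict: "clock": time; "q": joint angles; "qd": joint speeds; "joint_torque": joint torques, N m; "tool_pos": TCP position; "eef_rot": TCP orientation; "contact_force": force on the tool from outside, world axes, zero at the start; "moment": the same for the moment, N m; "opening": opening from 0.0 (shut) to 1.0 (fully open); "finger_force": force on a finger pad.
Only numpy, scipy, OpenCV 4.12 (cv2) and the standard library are available. Lean on these libraries where they do the work, as an engineer would, in place of code of your own. Each camera call takes 0.05 s, during which the arm holds its last target. There are 200 camera calls.

### The job

The four canisters have been washed and their lids are still piled up on one another. Take the pile apart and put every lid on the canister of its own colour, fully home so that it lies flat on the rim, lowering the lids rather than dropping them. Leave the canisters standing where they are, and do not disturb the salt bowl or the syrup bottle.

Things in the scene. Friction and masses are not known exactly. Their poses are not given: they have to be found in the camera images.
- lid_grey: Lid, charcoal-grey, the largest: disc 98 mm across, 6 mm thick; on its top an upright dark wooden knob (18 mm across, 18 mm tall: grip here), under it a hollow cork skirt 80 mm across, 20 mm deep, foot rounded 3 mm. Loose. Origin: centre of the skirt's lower edge, z up: disc 20-26 mm, knob 26-44 mm above it. At the start piled on the worktop.
- lid_red: Lid, terracotta red, the second largest: disc 84 mm across, 6 mm thick; on its top an upright dark wooden knob (18 mm across, 18 mm tall: grip here), under it a hollow cork skirt 66 mm across, 20 mm deep, foot rounded 3 mm. Loose. Origin: centre of the skirt's lower edge, z up: disc 20-26 mm, knob 26-44 mm above it. At the start piled on the grey lid, its skirt round that lid's knob.
- lid_green: Lid, sage-green, the second smallest: disc 70 mm across, 6 mm thick; on its top an upright dark wooden knob (18 mm across, 18 mm tall: grip here), under it a hollow cork skirt 52 mm across, 20 mm deep, foot rounded 3 mm. Loose. Origin: centre of the skirt's lower edge, z up: disc 20-26 mm, knob 26-44 mm above it. At the start piled on the red lid, its skirt round that lid's knob.
- lid_blue: Lid, blue, the smallest: disc 56 mm across, 6 mm thick; on its top an upright dark wooden knob (18 mm across, 18 mm tall: grip here), under it a hollow cork skirt 38 mm across, 20 mm deep, foot rounded 3 mm. Loose. Origin: centre of the skirt's lower edge, z up: disc 20-26 mm, knob 26-44 mm above it. At the start piled on the green lid, its skirt round that lid's knob.
- jar_grey: Open round glazed canister, charcoal-grey, the largest: straight wall 94 mm across outside, mouth 86 mm across inside, 100 mm tall, hollow, loose on the worktop. Origin: centre of its underside; z up. With its lid home the disc lies on the rim and the lid's origin is 80 mm above the jar's origin.
- jar_red: Open round glazed canister, terracotta red, the second largest: straight wall 80 mm across outside, mouth 72 mm across inside, 88 mm tall, hollow, loose on the worktop. Origin: centre of its underside; z up. With its lid home the disc lies on the rim and the lid's origin is 68 mm above the jar's origin.
- jar_green: Open round glazed canister, sage-green, the second smallest: straight wall 66 mm across outside, mouth 58 mm across inside, 76 mm tall, hollow, loose on the worktop. Origin: centre of its underside; z up. With its lid home the disc lies on the rim and the lid's origin is 56 mm above the jar's origin.
- jar_blue: Open round glazed canister, blue, the smallest: straight wall 52 mm across outside, mouth 44 mm across inside, 66 mm tall, hollow, loose on the worktop. Origin: centre of its underside; z up. With its lid home the disc lies on the rim and the lid's origin is 46 mm above the jar's origin.
- salt_cellar: Small white china salt bowl, 68 mm across, 34 mm tall, loose, a bystander among the canisters. Origin: centre of its underside. It stands in front of the fixed citrus press (base 230 x 144 mm, 540 mm tall, from 0.525 to 0.755 m ahead of the robot, centred 10 mm to the right): swing the arm round in front of the press, not through it.
- syrup: Glass syrup bottle with a brass cap, 62 mm across, 168 mm tall, loose; a bystander. Origin: centre of its underside. Above it, beyond 0.56 m from the robot, wall cabinets begin 0.65 m over the worktop: keep the wrist below them (tool point no higher than about 0.23 m there). A tea caddy, coffee mill and small bottles stand fixed along the back.
There are look-alikes about, which are no part of the job. What is shaped like the lid_blue but pink is not meant.

How it is judged:
At the end, for the whole second after the job is handed in: Every lid sits on the canister of its colour: centred within 8 mm, level within 0.1 rad, its disc on the rim within 4 mm; all released and at rest; each canister upright and within 40 mm of where it stood, salt bowl and syrup bottle upright and within 30 mm (horizontal distance between lid_grey and jar_grey below 0.008 m and z of lid_grey in the frame of jar_grey between 0.076 and 0.084 m and angle between each of lid_grey, jar_grey, lid_red, jar_red, lid_green, jar_green, lid_blue, jar_blue's own z axis and vertical below 0.1 rad and distance of each of jar_grey, jar_red, jar_green, jar_blue from where it was at the start of the episode below 0.04 m and linear speed of each of lid_grey, jar_grey, lid_red, jar_red, lid_green, jar_green, lid_blue, jar_blue below 0.02 m/s and contact force between each of lid_grey, lid_red, lid_green, lid_blue and the fingers below 0.1 N and horizontal distance between lid_red and jar_red below 0.008 m and z of lid_red in the frame of jar_red between 0.064 and 0.072 m and horizontal distance between lid_green and jar_green below 0.008 m and z of lid_green in the frame of jar_green between 0.052 and 0.06 m and horizontal distance between lid_blue and jar_blue below 0.008 m and z of lid_blue in the frame of jar_blue between 0.042 and 0.05 m and distance of each of salt_cellar, syrup from where it was at the start of the episode below 0.03 m and angle between each of salt_cellar, syrup's own z axis and vertical below 0.2 rad); the robot touches nothing.
It fails at once if a jar is knocked over or shoved more than 40 mm from where it stood (angle between any of jar_grey, jar_red, jar_green, jar_blue's own z axis and vertical above 0.4 rad or distance of any of jar_grey, jar_red, jar_green, jar_blue from where it was at the start of the episode above 0.04 m).
It fails at once if a lid is dropped or knocked flying (moves faster than 0.7 m/s with no finger on it, a fall of about 25 mm) ((contact force between lid_grey and the fingers below 0.05 N and linear speed of lid_grey above 0.7 m/s) or (contact force between lid_red and the fingers below 0.05 N and linear speed of lid_red above 0.7 m/s) or (contact force between lid_green and the fingers below 0.05 N and linear speed of lid_green above 0.7 m/s) or (contact force between lid_blue and the fingers below 0.05 N and linear speed of lid_blue above 0.7 m/s)).
It fails at once if the salt bowl or the syrup bottle is pushed more than 30 mm or tipped (distance of any of salt_cellar, syrup from where it was at the start of the episode above 0.03 m or angle between any of salt_cellar, syrup's own z axis and vertical above 0.4 rad).
It also fails if it takes over 128 s, if anything falls off the work surface, if the arm or the gripper's body presses on something with over 40 N, if the wrist force passes 120 N, or if a joint passes its speed limit or range.

## Working session

There is one attempt and no reset: what is moved stays moved. The work goes in short steps, Python scripts to look and compute and a tool call to move; the robot and the scene stay as the last step left them, time stands still between calls to the robot, and variables do not carry over. Pictures are saved under pics/ and viewed, at most 14 in all, crops included, and the job is handed in when it is done.

Besides the shell and the picture viewer there is one more tool, called after "Emit:" as name(argument=value, ...) on one line, values as JSON. servo_tool: Moves the arm, as the interface text tells. Its arguments: {"type":"object","properties":{"translation":{"type":"array"},"turn":{"type":"array"},"grip":{"type":"number"},"grip_force":{"type":"number"}},"required":["translation","turn"]}

```bash
mkdir -p pics; ls
cat > h.py <<'E'
import numpy as np, cv2
from plant import r, optics
def snap(n,f=None):
    s=optics.snapshot(n)
    if f: cv2.imwrite('pics/'+f,s['img'][:,:,::-1])
    return s
def undist(s,uv):
    K=np.array(s['mtx']);uv=np.asarray(uv,float).reshape(-1,2)
    d=np.array([s['k1'],0,0,0.])
    return cv2.undistortPoints(uv.reshape(-1,1,2),K,d).reshape(-1,2)
def onplane(s,uv,z):
    p=undist(s,uv);R=np.array(s['R']);t=np.array(s['t'])
    D=np.c_[p,np.ones(len(p))]@R; C=-R.T@t
    return C+D*((z-C[2])/D[:,2])[:,None]
def bydepth(s,uv):
    uv=np.asarray(uv).reshape(-1,2);p=undist(s,uv);R=np.array(s['R']);t=np.array(s['t'])
    Z=s['z_map'][uv[:,1].astype(int),uv[:,0].astype(int)]
    return (np.c_[p,np.ones(len(p))]*Z[:,None]-t)@R
E
python3 - <<'E'
from h import *
for n in ['scene','side','wrist']:
    s=snap(n,n+'0.png'); print(n,s['mtx'],s['k1'],-np.array(s['R']).T@s['t'],np.array(s['R'])[2],(s['z_map']>0).mean())
print(r.get_state())
E
```

```text
pics
scene [[435.8489755    0.         271.36854269]
 [  0.         435.8489755  208.71984572]
 [  0.           0.           1.        ]] -0.04100995437117066 [-0.35415241 -0.62563729  0.84676717] [ 0.65676394  0.49360223 -0.57010346] 0.9960374149659864
side [[471.28423342   0.         285.69127696]
 [  0.         471.28423342 210.03816428]
 [  0.           0.           1.        ]] -0.12752620244615875 [-0.3201668  -0.53132677  0.83408624] [ 0.66132872  0.43870738 -0.60842432] 0.9960586734693877
wrist [[362.73246051   0.         281.79148387]
 [  0.         362.73246051 210.64564921]
 [  0.           0.           1.        ]] 0.020730419405448047 [0.12721549 0.6163629  0.38306869] [ 0.28121292 -0.09678284 -0.95475252] 0.9960926870748299
{'clock': 0.15, 'q': array([-1.21123526,  0.68980487, -0.19449709,  1.5660706 ,  0.15731861,
        0.90247886, -0.21509368]), 'qd': array([ 5.43431229e-04, -3.28886024e-03,  7.46676537e-04, -1.85850999e-03,
       -7.64865718e-05, -1.64775732e-03,  4.97313629e-05]), 'joint_torque': array([-1.48466130e-03, -5.27867568e+01, -1.26851868e+00, -1.53587759e+01,
       -5.25008014e-02,  3.97099910e-03,  1.01760390e-04]), 'tool_pos': array([0.19992946, 0.5917011 , 0.25679422]), 'eef_rot': array([ 1.62133822e-01,  9.86768540e-01, -6.84814947e-04, -4.71421280e-05]), 'contact_force': array([-0.1358961 ,  0.44414201, -0.09667629]), 'moment': array([0.00726808, 0.00979813, 0.05948935]), 'finger_force': 0.0, 'opening': 0.9975533093809933}
```

View pics/scene0.png

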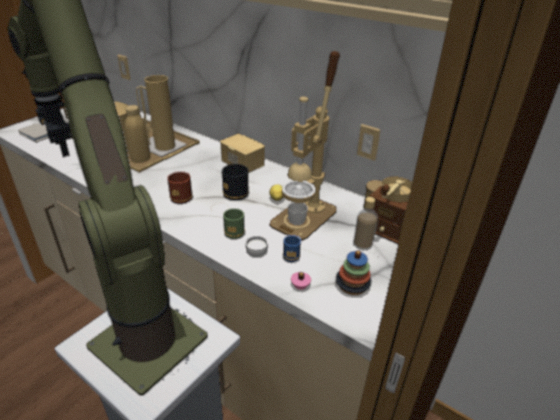

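View pics/wrist0.png

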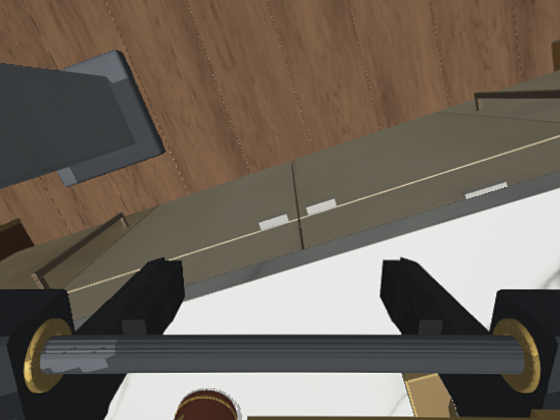

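The scene picture shows the red jar at (180,188), grey (235,181), green (234,223), blue (291,248), salt bowl (257,245), syrup (366,225), the lid pile at (355,270) and the pink decoy at (301,281). The wrist view shows only the counter's edge and part of the red jar at the bottom.

```bash
cat >> h.py <<'E'
from scipy.optimize import least_squares
def cloud(s):
    v,u=np.mgrid[0:420,0:560]; uv=np.c_[u.ravel(),v.ravel()]
    return bydepth(s,uv).reshape(420,560,3)
def circ(P,rad):
    c0=P.mean(0)
    f=lambda c:np.hypot(*(P-c).T)-rad
    q=least_squares(f,c0,loss='soft_l1',f_scale=.002)
    return q.x,np.sqrt(np.median(f(q.x)**2))
def meas(s,c0,zr,ro,rw=.004,dz=.004):
    """rim ring: points near rim height around c0"""
    P=cloud(s).reshape(-1,3); d=np.hypot(*(P[:,:2]-c0).T)
    Q=P[(d<ro+.025)&(abs(P[:,2]-zr)<dz)]
    return Q
E
python3 - <<'E'
from h import *
J={'grey':((235,170),.1,.094),'red':((180,178),.088,.08),'green':((234,213),.076,.066),'blue':((291,240),.066,.052),'salt':((257,241),.034,.068),'syrup':((366,200),.168,.02),'knob_b':((357,254),.11,.018),'pink':((301,276),.03,.05)}
s=snap('scene'); S=snap('side','side1.png')
for n,(uv,z,D) in J.items():
    c0=onplane(s,uv,z)[0,:2]
    out=[n,c0.round(3)]
    for c in (s,S):
        Q=meas(c,c0,z,D/2)
        if len(Q)>5:
            x,e=circ(Q[:,:2],D/2-.002 if D>.03 else D/2); out+=[len(Q),x.round(4),round(e,4)]
    print(*out)
for c in (s,S):
    P=cloud(c).reshape(-1,3); c0=onplane(s,(357,254),.11)[0,:2]
    Q=P[np.hypot(*(P[:,:2]-c0).T)<.07]
    print(np.histogram(Q[:,2],bins=np.arange(0,.16,.004)))
E
```

```text
grey [0.614 0.261] 115 [0.6135 0.2623] 0.0017 107 [0.611  0.2625] 0.0016
red [0.472 0.385] 100 [0.4733 0.3937] 0.0016 109 [0.4713 0.3931] 0.0012
green [0.444 0.117] 97 [0.4392 0.1147] 0.0014 102 [0.4372 0.115 ] 0.0015
blue [ 0.456 -0.089] 85 [ 0.4558 -0.0915] 0.0013 82 [ 0.4544 -0.0919] 0.0013
salt [0.423 0.01 ] 83 [0.4175 0.0074] 0.0013 99 [0.4163 0.0075] 0.0013
syrup [ 0.629 -0.221] 45 [ 0.6394 -0.2292] 0.0018 54 [ 0.6389 -0.2269] 0.0021
knob_b [ 0.469 -0.287] 28 [ 0.4523 -0.2938] 0.0034 32 [ 0.4657 -0.2901] 0.0019
pink [ 0.384 -0.174] 123 [ 0.3813 -0.1751] 0.0042 156 [ 0.3817 -0.1753] 0.0042
(array([370,  30,  20,   3,   3,  44, 209,  52,  20,  10,   1,  14, 141,
       113,  28,   6,   4,   3,  42, 149,  36,  15,   6,   2,  10, 120,
        85,   9,   8,   8,  23,   4,   0,   0,   0,   0,   0,   0,   0]), array([0.   , 0.004, 0.008, 0.012, 0.016, 0.02 , 0.024, 0.028, 0.032,
       0.036, 0.04 , 0.044, 0.048, 0.052, 0.056, 0.06 , 0.064, 0.068,
       0.072, 0.076, 0.08 , 0.084, 0.088, 0.092, 0.096, 0.1  , 0.104,
       0.108, 0.112, 0.116, 0.12 , 0.124, 0.128, 0.132, 0.136, 0.14 ,
       0.144, 0.148, 0.152, 0.156]))
(array([362,  32,  13,   1,   1,  92, 270,  40,  20,   7,   0,  22, 203,
       122,  16,  18,   1,   1,  76, 197,  19,  18,   4,   0,  16, 162,
       107,  10,   9,  13,  23,   2,   0,   0,   0,   0,   0,   0,   0]), array([0.   , 0.004, 0.008, 0.012, 0.016, 0.02 , 0.024, 0.028, 0.032,
       0.036, 0.04 , 0.044, 0.048, 0.052, 0.056, 0.06 , 0.064, 0.068,
       0.072, 0.076, 0.08 , 0.084, 0.088, 0.092, 0.096, 0.1  , 0.104,
       0.108, 0.112, 0.116, 0.12 , 0.124, 0.128, 0.132, 0.136, 0.14 ,
       0.144, 0.148, 0.152, 0.156]))
```

Run:
```python
import cv2
a=cv2.imread('pics/scene0.png')[150:310,140:400]
b=cv2.imread('pics/side1.png')
cv2.imwrite('pics/c1.png',cv2.resize(a,None,fx=3,fy=3,interpolation=cv2.INTER_CUBIC))
```

```text
(no output)
```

View pics/side1.png

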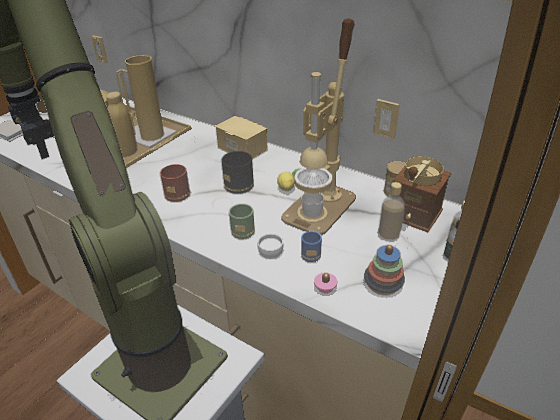

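View pics/c1.png

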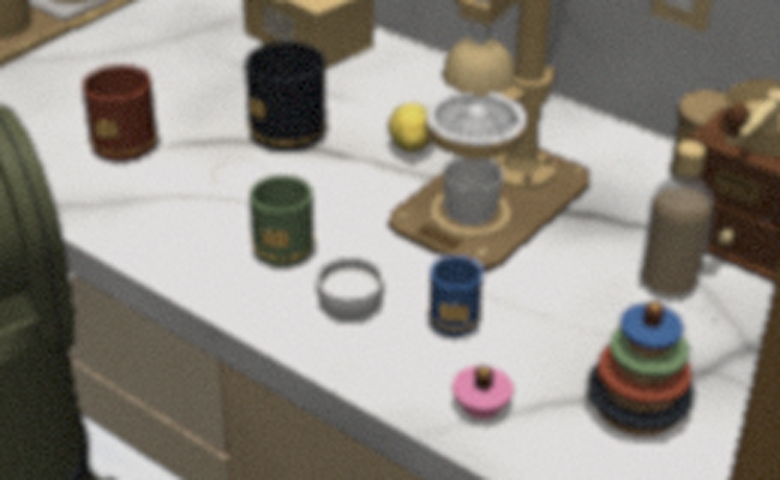

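The side and cropped pictures confirm the layout: an upright pile (disc tops at 26, 52, 78 and 104 mm), with the jars clear of each other. Next I swing round in front of the press with the tool aligned to the world axes, taking wrist views of the jars on the way.

Emit:
servo_tool(translation=[[0, 0, 0], [0, 0, 0], [-0.026, -0.049, 0], [-0.026, -0.049, 0], [-0.026, -0.049, 0], [-0.026, -0.049, 0], [-0.026, -0.049, 0], [-0.026, -0.049, 0], [-0.026, -0.049, 0], [0, 0, 0]], turn=[[0, 0, -0.163], [0, 0, -0.163], [0, 0, 0], [0, 0, 0], [0, 0, 0], [0, 0, 0], [0, 0, 0], [0, 0, 0], [0, 0, 0], [0, 0, 0]], grip=0.5, grip_force=15)

```text
clock: 1.5
tool_pos: [0.3842, 0.2442, 0.2572]
eef_rot: [0.005, 1.0, -0.002, 0.0]
contact_force: [-0.4, -0.1, -0.8]
opening: 0.5
finger_force: 0.0
```

Emit:
servo_tool(translation=[[-0.009, -0.053, 0], [-0.009, -0.053, 0], [-0.009, -0.053, 0], [-0.009, -0.053, 0], [-0.008, -0.054, 0], [-0.008, -0.054, 0], [-0.008, -0.054, 0], [-0.008, -0.054, 0], [-0.008, -0.054, 0], [-0.008, -0.054, 0]], turn=[[0, 0, -0.01], [0, 0, 0], [0, 0, 0], [0, 0, 0], [0, 0, 0], [0, 0, 0], [0, 0, 0], [0, 0, 0], [0, 0, 0], [0, 0, 0]])

```text
clock: 2.75
tool_pos: [0.4722, -0.2866, 0.2575]
eef_rot: [-0.006, 1.0, 0.0, 0.001]
contact_force: [1.0, 0.1, -0.1]
opening: 0.502
finger_force: 0.0
```

Emit:
servo_tool(translation=[[0, 0, 0], [0, 0, 0]], turn=[[0, 0, 0], [0, 0, 0]])

```text
clock: 3.0
tool_pos: [0.4716, -0.2843, 0.2572]
eef_rot: [-0.006, 1.0, 0.001, 0.0]
contact_force: [0.2, 0.3, 0.8]
opening: 0.5
finger_force: 0.0
```

Run:
```python
from h import *
s=snap('wrist','w1.png'); st=r.get_state(); print(st['tool_pos'],st['q'],-np.array(s['R']).T@s['t'])
P=cloud(s).reshape(-1,3)
c=np.array([.462,-.291])
for n,z,D in (('b',.104,.056),('g',.078,.07),('r',.052,.084),('k',.026,.098),('knob',.122,.018)):
    d=np.hypot(*(P[:,:2]-c).T); Q=P[(d<D/2+.03)&(abs(P[:,2]-z)<.004)]
    # disc: enclosing circle with outliers cut by percentile
    lo,hi=np.percentile(Q[:,:2],[.5,99.5],axis=0); print(n,len(Q),((lo+hi)/2).round(4),(hi-lo).round(4))
```

```text
[ 0.47162693 -0.28368782  0.25737295] [ 0.70145318  0.60978225 -0.3998509   1.78591763  0.31108339  0.80894326
  1.73347353] [ 0.39479813 -0.28549533  0.38358017]
b 3177 [ 0.4651 -0.2903] [0.053 0.053]
g 1247 [ 0.4621 -0.2913] [0.0599 0.0684]
r 1326 [ 0.46   -0.2903] [0.0699 0.082 ]
k 1161 [ 0.4624 -0.289 ] [0.0865 0.0962]
knob 402 [ 0.4654 -0.2901] [0.0163 0.0166]
```

View pics/w1.png

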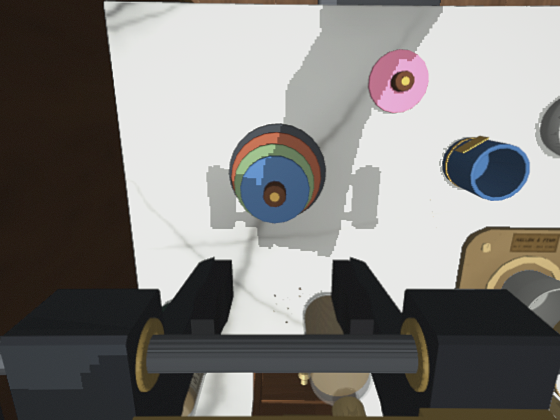

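The pile is in the wrist view with the blue knob at (275,193), which comes to (0.4654, -0.2901). I descend onto it.

Emit:
servo_tool(translation=[[0.003, -0.003, 0.03], [0.003, -0.0035, 0.04], [0, 0, 0.03], [0, 0, 0.02], [0, 0, 0.01], [0, 0, 0], [0, 0, 0]], turn=[[0, 0, 0.011], [0, 0, 0], [0, 0, 0], [0, 0, 0], [0, 0, 0], [0, 0, 0], [0, 0, 0]])

```text
clock: 3.92
tool_pos: [0.4657, -0.2923, 0.1283]
eef_rot: [0.0, 1.0, -0.0, 0.001]
contact_force: [0.8, -0.5, -0.1]
opening: 0.499
finger_force: 0.0
```

Emit:
servo_tool(translation=[[0, 0, 0], [0, 0, 0], [0, 0, 0], [0, 0, 0]], turn=[[0, 0, 0], [0, 0, 0], [0, 0, 0], [0, 0, 0]], grip=0)

```text
clock: 4.42
tool_pos: [0.4652, -0.2927, 0.1275]
eef_rot: [0.0, 1.0, -0.0, 0.0]
contact_force: [0.6, 0.1, 1.4]
opening: 0.197
finger_force: 14.9
```

Emit:
servo_tool(translation=[[0, 0, -0.005], [0, 0, -0.015], [0, 0, -0.02], [0, 0, -0.03], [0, 0, -0.03], [0, 0, -0.02], [0, 0, -0.01], [0, 0, 0], [0, 0, 0]], turn=[[0, 0, 0], [0, 0, 0], [0, 0, 0], [0, 0, 0], [0, 0, 0], [0, 0, 0], [0, 0, 0], [0, 0, 0], [0, 0, 0]])

```text
clock: 5.55
tool_pos: [0.4645, -0.2924, 0.2567]
eef_rot: [0.0, 1.0, 0.0, -0.001]
contact_force: [0.2, 0.1, -1.3]
opening: 0.195
finger_force: 14.9
```

```bash
cat >> h.py <<'E'
HUE={'blue':(100,125),'green':(40,85),'red':(0,14)}
def ring(s,c,zr,D):
    """jar rim centre from one view: cloud pts at rim height, fit mid-wall radius"""
    Q=meas(s,np.array(c),zr,D/2,dz=.003); Q=Q[np.hypot(*(Q[:,:2]-c).T)<D/2+.008]
    x,e=circ(Q[:,:2],D/2-.002); return x.round(4),len(Q),round(e,4)
def disc(s,c,z,D,dz=.004):
    """centre of a disc top at height z from its outline pixels (ray cast onto plane z)"""
    P=cloud(s);m=((np.hypot(P[...,0]-c[0],P[...,1]-c[1])<D/2+.012)&(abs(P[...,2]-z)<dz)).astype(np.uint8)
    cs,_=cv2.findContours(m,cv2.RETR_EXTERNAL,cv2.CHAIN_APPROX_NONE); k=max(cs,key=cv2.contourArea).reshape(-1,2)
    X=onplane(s,k,z)[:,:2]; x,e=circ(X,D/2); return x.round(4),len(k),round(e,4),np.percentile(P[m>0][:,2],50).round(4)
E
python3 - <<'E'
from h import *
s=snap('wrist','w2.png'); st=r.get_state(); p=st['tool_pos']; print(p,st['finger_force'],st['opening'])
print('disc',disc(s,p[:2],p[2]-.0235,.056))
print('blue',ring(s,(.455,-.092),.066,.052)); 
for n,z,D in (('g',.078,.07),('r',.052,.084),('k',.026,.098)): print(n,disc(s,(.465,-.29),z,D))
P=cloud(s).reshape(-1,3); d=np.hypot(*(P[:,:2]-p[:2]).T);Q=P[(d<.03)]
print(np.histogram(Q[:,2],bins=np.arange(0,.3,.006))[0])
E
```

```text
[ 0.46452887 -0.29233562  0.25655775] 14.925828874111176 0.19253216255690236
disc (array([ 0.433 , -0.2919]), 341, np.float64(0.0046), np.float64(0.2316))
blue (array([ 0.4564, -0.0917]), 826, np.float64(0.001))
g (array([ 0.4645, -0.2914]), 221, np.float64(0.0017), np.float64(0.0765))
r (array([ 0.4691, -0.2909]), 312, np.float64(0.0027), np.float64(0.0506))
k (array([ 0.4697, -0.2896]), 376, np.float64(0.0027), np.float64(0.0248))
[   0    0    0    0    0    0    0    0   11    0    0    0 2869   81
   34  342    6    0    0    0    0    0    0    0    0    0    0    0
    0    0    0    0    0    0    0    0    0   56 4942  362  658 1848
  740  870  694  715 1193  711  294]
```

View pics/w2.png

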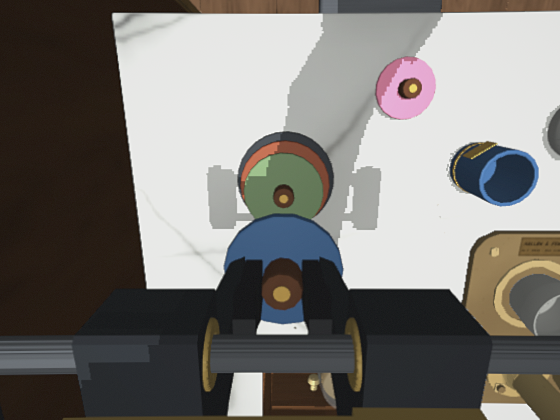

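The blue lid is held level by its knob (disc arc from (225,265) over (285,213) to (342,265)). The green disc now tops the pile, with its knob at (284,197).

```bash
cat >> h.py <<'E'
def held(s,p,D,off=.0235):
    """centre of held disc from the free outer arc (largest-depth side of outline), relative to TCP"""
    z=p[2]-off; P=cloud(s)
    m=((np.hypot(P[...,0]-p[0],P[...,1]-p[1])<D/2+.01)&(abs(P[...,2]-z)<.006)).astype(np.uint8)
    cs,_=cv2.findContours(m,cv2.RETR_EXTERNAL,cv2.CHAIN_APPROX_NONE); k=max(cs,key=cv2.contourArea).reshape(-1,2)
    zz=np.median(P[m>0][:,2]); X=onplane(s,k,zz)[:,:2]
    X=X[(np.hypot(*(X-p[:2]).T)>D/2-.006)&(X[:,0]<p[0]+.003)]
    x,e=circ(X,D/2); return (x-p[:2]).round(4),len(X),round(e,4),(zz-p[2]).round(4)
E
python3 - <<'E'
from h import *
s=snap('wrist'); st=r.get_state(); p=st['tool_pos']; print(p,'held',held(s,p,.056))
E
```

```text
[ 0.46455216 -0.29232565  0.25650405] held (array([-0.0001,  0.0002]), 214, np.float64(0.0005), np.float64(-0.0251))
```

Emit:
servo_tool(translation=[[0.002, 0.03, 0], [0.002, 0.05, 0], [0.002, 0.05, 0], [0.002, 0.045, 0.02], [0, 0.0255, 0.03], [0, 0, 0.04], [0, 0, 0.03], [0, 0, 0.01], [0, 0, 0], [0, 0, 0]], turn=[[0, 0, 0], [0, 0, 0], [0, 0, 0], [0, 0, 0], [0, 0, 0], [0, 0, 0], [0, 0, 0], [0, 0, 0], [0, 0, 0], [0, 0, 0]])

```text
clock: 6.9
tool_pos: [0.4579, -0.0922, 0.1283]
eef_rot: [0.001, 1.0, -0.0, 0.001]
contact_force: [-0.2, 0.1, -0.8]
opening: 0.191
finger_force: 14.9
```

Run:
```python
from h import *
s=snap('wrist'); st=r.get_state(); p=st['tool_pos']; print(p,st['eef_rot'].round(4),'held',held(s,p,.056))
S=snap('scene');print(ring(S,(.456,-.092),.066,.052))
```

```text
[ 0.4579116  -0.09222349  0.12833456] [ 6.e-04  1.e+00 -0.e+00  1.e-03] held (array([0.    , 0.0002]), 212, np.float64(0.0005), np.float64(-0.0252))
(array([ 0.4563, -0.0913]), 55, np.float64(0.0012))
```

Emit:
servo_tool(translation=[[0.0015, 0.0005, 0.003], [0, 0, 0.004], [0, 0, 0.005], [0, 0, 0.005], [0, 0, 0.005], [0, 0, 0.004], [0, 0, 0.004], [0, 0, 0.003], [0, 0, 0], [0, 0, 0]], turn=[[0, 0, 0], [0, 0, 0], [0, 0, 0], [0, 0, 0], [0, 0, 0], [0, 0, 0], [0, 0, 0], [0, 0, 0], [0, 0, 0], [0, 0, 0]])

```text
clock: 8.25
tool_pos: [0.456, -0.091, 0.095]
eef_rot: [-0.0, 1.0, 0.0, 0.001]
contact_force: [-1.4, 1.8, 6.7]
opening: 0.195
finger_force: 15.0
```

Emit:
servo_tool(translation=[[0, 0, 0], [0, 0, 0], [0, 0, 0], [0, 0, -0.02], [0, 0, -0.04], [0, 0, -0.05], [0, 0, -0.03], [0, 0, 0], [0, 0, 0]], turn=[[0, 0, 0], [0, 0, 0], [0, 0, 0], [0, 0, 0], [0, 0, 0], [0, 0, 0], [0, 0, 0], [0, 0, 0], [0, 0, 0]], grip=0.45)

```text
clock: 9.38
tool_pos: [0.4551, -0.0917, 0.2336]
eef_rot: [0.001, 1.0, 0.0, -0.001]
contact_force: [-0.0, 0.5, -0.8]
opening: 0.452
finger_force: 0.0
```

Run:
```python
from h import *
s=snap('wrist','w3.png'); st=r.get_state(); p=st['tool_pos']; print(p)
print('lid',disc(s,(.456,-.0915),.072,.056,.005),'salt?',ring(s,(.417,.0075),.034,.068))
print('green lid',disc(s,(.465,-.291),.0765,.07),'green jar',ring(s,(.438,.115),.076,.066))
S=snap('scene');print('scene lid',disc(S,(.456,-.0915),.072,.056,.005),disc(S,(.465,-.291),.078,.07))
```

```text
[ 0.45486972 -0.0916276   0.23326569]
lid (array([ 0.4552, -0.0913]), 187, np.float64(0.0007), np.float64(0.071)) salt? (array([0.4177, 0.0073]), 778, np.float64(0.0008))
green lid (array([ 0.4665, -0.2889]), 252, np.float64(0.0007), np.float64(0.0766)) green jar (array([0.4391, 0.1152]), 814, np.float64(0.001))
scene lid (array([ 0.454 , -0.0928]), 57, np.float64(0.0018), np.float64(0.0725)) (array([ 0.4647, -0.2922]), 68, np.float64(0.0012), np.float64(0.0778))
```

View pics/w3.png

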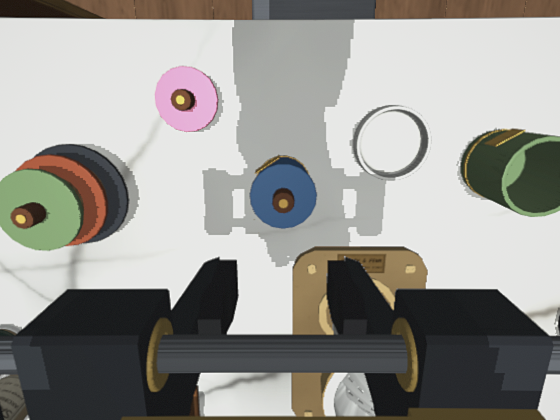

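The blue lid lies flat on its jar, seen at (283,193). Next is the green lid.

Emit:
servo_tool(translation=[[-0.002, -0.03, 0], [-0.002, -0.05, 0], [-0.002, -0.05, 0], [-0.002, -0.045, 0], [-0.002, -0.0245, 0.01], [0, 0, 0.03], [0, 0, 0.02], [0, 0, 0], [0, 0, 0]], turn=[[0, 0, 0], [0, 0, 0], [0, 0, 0], [0, 0, 0], [0, 0, 0], [0, 0, 0], [0, 0, 0], [0, 0, 0], [0, 0, 0]])

```text
clock: 10.6
tool_pos: [0.466, -0.2902, 0.1744]
eef_rot: [-0.0, 1.0, 0.0, -0.0]
contact_force: [-0.3, 0.3, 0.4]
opening: 0.449
finger_force: 0.0
```

Run:
```python
from h import *
s=snap('wrist'); st=r.get_state(); p=st['tool_pos']; print(p)
print('green lid',disc(s,(.465,-.291),.0765,.07),disc(s,(.465,-.291),.0955,.018,.004))
```

```text
[ 0.46618828 -0.29054382  0.17481822]
green lid (array([ 0.466 , -0.2913]), 293, np.float64(0.0007), np.float64(0.0765)) (array([ 0.4654, -0.2913]), 82, np.float64(0.0006), np.float64(0.0944))
```

Emit:
servo_tool(translation=[[0, -0.001, 0.015], [0, 0, 0.02], [0, 0, 0.02], [0, 0, 0.013], [0, 0, 0.005], [0, 0, 0], [0, 0, 0]], turn=[[0, 0, 0], [0, 0, 0], [0, 0, 0], [0, 0, 0], [0, 0, 0], [0, 0, 0], [0, 0, 0]])

```text
clock: 11.52
tool_pos: [0.466, -0.2922, 0.1019]
eef_rot: [0.0, 1.0, -0.0, 0.001]
contact_force: [-0.0, 0.3, 0.1]
opening: 0.45
finger_force: 0.0
```

Emit:
servo_tool(translation=[[0, 0, 0], [0, 0, 0], [0, 0, 0], [0, 0, -0.005], [0, 0, -0.015], [0, 0, -0.03], [0, 0, -0.04], [0, 0, -0.04], [0, 0, -0.02], [0, 0, 0]], turn=[[0, 0, 0], [0, 0, 0], [0, 0, 0], [0, 0, 0], [0, 0, 0], [0, 0, 0], [0, 0, 0], [0, 0, 0], [0, 0, 0], [0, 0, 0]], grip=0)

```text
clock: 12.78
tool_pos: [0.4664, -0.2924, 0.2536]
eef_rot: [0.001, 1.0, -0.001, 0.002]
contact_force: [0.3, 0.3, -1.0]
opening: 0.199
finger_force: 15.0
```

Run:
```python
from h import *
s=snap('wrist'); st=r.get_state(); p=st['tool_pos']; print(p,'held',held(s,p,.07))
for n,z,D in (('r',.0506,.084),('k',.0248,.098)): print(n,disc(s,(.465,-.29),z,D))
```

```text
[ 0.4655273  -0.29215218  0.25211811] held (array([ 0.0014, -0.0004]), 219, np.float64(0.0004), np.float64(-0.0238))
r (array([ 0.4644, -0.2901]), 249, np.float64(0.0018), np.float64(0.0507))
k (array([ 0.47  , -0.2894]), 368, np.float64(0.0025), np.float64(0.0247))
```

Emit:
servo_tool(translation=[[0.004, 0.03, 0], [0.004, 0.06, 0], [0.004, 0.06, 0], [0.004, 0.06, 0], [0.004, 0.06, 0], [0.004, 0.06, 0], [0.003, 0.05, 0.01], [0, 0.027, 0.03], [0, 0, 0.04], [0, 0, 0.02]], turn=[[0, 0, 0], [0, 0, 0], [0, 0, 0], [0, 0, 0], [0, 0, 0], [0, 0, 0], [0, 0, 0], [0, 0, 0], [0, 0, 0], [0, 0, 0]])

```text
clock: 14.08
tool_pos: [0.4371, 0.115, 0.149]
eef_rot: [-0.0, 1.0, -0.001, -0.002]
contact_force: [0.2, 0.5, -1.7]
opening: 0.192
finger_force: 15.0
```

Emit:
servo_tool(translation=[[0, 0, 0.01], [0, 0, 0], [0, 0, 0]], turn=[[0, 0, 0], [0, 0, 0], [0, 0, 0]])

```text
clock: 14.45
tool_pos: [0.4392, 0.115, 0.1419]
eef_rot: [0.001, 1.0, 0.0, 0.0]
contact_force: [0.6, -0.7, -0.5]
opening: 0.199
finger_force: 15.0
```

Run:
```python
from h import *
s=snap('wrist'); st=r.get_state(); p=st['tool_pos']; print(p,st['eef_rot'].round(4),'held',held(s,p,.07))
S=snap('scene');print(ring(S,(.439,.115),.076,.066))
```

```text
[0.43936751 0.11500933 0.14208976] [6.e-04 1.e+00 3.e-04 7.e-04] held (array([ 0.0005, -0.0001]), 228, np.float64(0.0004), np.float64(-0.0253))
(array([0.4393, 0.1149]), 60, np.float64(0.0012))
```

Centred; lower by 36 mm.

Emit:
servo_tool(translation=[[0.0003, 0, 0.005], [0, 0, 0.006], [0, 0, 0.006], [0, 0, 0.006], [0, 0, 0.005], [0, 0, 0.004], [0, 0, 0.003], [0, 0, 0.002], [0, 0, 0], [0, 0, 0]], turn=[[0, 0, 0], [0, 0, 0], [0, 0, 0], [0, 0, 0], [0, 0, 0], [0, 0, 0], [0, 0, 0], [0, 0, 0], [0, 0, 0], [0, 0, 0]])

```text
clock: 15.8
tool_pos: [0.4387, 0.1151, 0.1053]
eef_rot: [0.0, 1.0, 0.0, 0.001]
contact_force: [-1.0, 0.2, 11.5]
opening: 0.198
finger_force: 15.0
```

Emit:
servo_tool(translation=[[0, 0, 0], [0, 0, 0], [0, 0, 0], [0, 0, -0.02], [0, 0, -0.04], [0, 0, -0.05], [0, 0, -0.03], [0, 0, 0], [0, 0, 0]], turn=[[0, 0, 0], [0, 0, 0], [0, 0, 0], [0, 0, 0], [0, 0, 0], [0, 0, 0], [0, 0, 0], [0, 0, 0], [0, 0, 0]], grip=0.45)

```text
clock: 16.92
tool_pos: [0.4381, 0.1145, 0.2436]
eef_rot: [0.001, 1.0, -0.0, -0.001]
contact_force: [0.3, 0.9, 0.2]
opening: 0.454
finger_force: 0.0
```

Run:
```python
from h import *
s=snap('wrist','w4.png'); st=r.get_state(); p=st['tool_pos']; print(p)
print('lid',disc(s,(.439,.115),.081,.07,.005),ring(s,(.417,.0075),.034,.068))
print(ring(s,(.6125,.2624),.1,.094))
print(ring(s,(.472,.3935),.088,.080))
```

```text
[0.43785792 0.114558   0.24328386]
lid (array([0.4389, 0.1148]), 234, np.float64(0.0007), np.float64(0.081)) (array([0.4177, 0.0083]), 711, np.float64(0.0008))h.py:24: RuntimeWarning: Mean of empty slice.
  c0=P.mean(0)
  ret = um.true_divide(
Traceback (most recent call last):
  File "h.py", line 37, in ring
    x,e=circ(Q[:,:2],D/2-.002); return x.round(4),len(Q),round(e,4)
        ~~~~^^^^^^^^^^^^^^^^^^
  File "h.py", line 26, in circ
    q=least_squares(f,c0,loss='soft_l1',f_scale=.002)
ValueError: Initial guess is outside of provided bounds
```

View pics/w4.png

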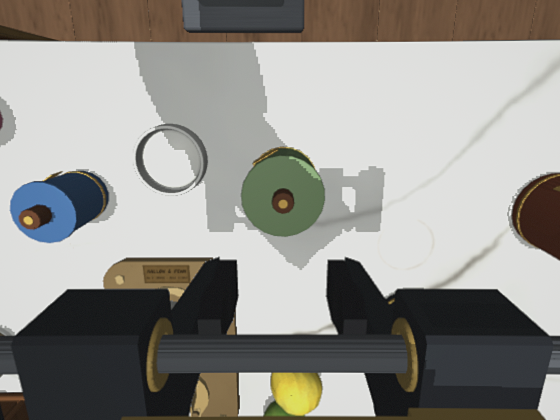

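The green lid lies flat, seen at (283,195). I survey the red and grey jars with the wrist camera before going back.

Emit:
servo_tool(translation=[[-0.005, 0.03, 0], [-0.005, 0.05, 0.005], [-0.005, 0.05, 0.005], [-0.005, 0.05, 0.005], [0, 0.03, 0.005], [0, 0, 0], [0, 0, 0]], turn=[[0, 0, 0], [0, 0, 0], [0, 0, 0], [0, 0, 0], [0, 0, 0], [0, 0, 0], [0, 0, 0]])

```text
clock: 17.85
tool_pos: [0.4584, 0.3232, 0.2232]
eef_rot: [0.001, 1.0, -0.002, -0.001]
contact_force: [0.7, -0.7, 0.8]
opening: 0.446
finger_force: 0.0
```

Run:
```python
from h import *
s=snap('wrist'); print(r.get_state()['tool_pos'])
print('red jar',ring(s,(.472,.3935),.088,.080))
```

```text
[0.45878582 0.32285158 0.22364255]
red jar (array([0.4731, 0.3941]), 1477, np.float64(0.001))
```

Emit:
servo_tool(translation=[[-0.02, 0, 0], [-0.04, -0.01, 0], [-0.04, -0.01, 0], [-0.04, -0.01, 0], [-0.01, 0, 0], [0, 0, 0], [0, 0, 0]], turn=[[0, 0, 0], [0, 0, 0], [0, 0, 0], [0, 0, 0], [0, 0, 0], [0, 0, 0], [0, 0, 0]])

```text
clock: 18.77
tool_pos: [0.6071, 0.2954, 0.2244]
eef_rot: [-0.0, 1.0, 0.0, -0.001]
contact_force: [-0.0, -0.1, 0.8]
opening: 0.451
finger_force: 0.0
```

Run:
```python
from h import *
s=snap('wrist','w5.png'); st=r.get_state();print(st['tool_pos'],st['q'].round(2))
print('grey jar',ring(s,(.6125,.2624),.1,.094),'red',ring(s,(.472,.3935),.088,.080))
```

```text
[0.60718001 0.29556334 0.22460416] [-0.33  0.81 -0.37  1.42  0.33  0.97  0.78]
grey jar (array([0.6135, 0.2634]), 1871, np.float64(0.001)) red (array([0.4733, 0.3939]), 1257, np.float64(0.001))
```

View pics/w5.png

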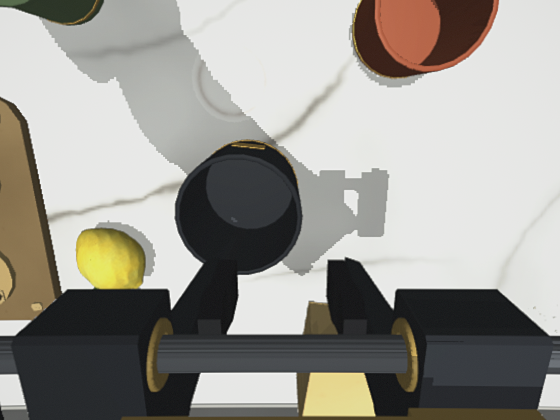

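The grey jar's mouth is at (238,213) and clear, with the red jar at the top right. Back to the pile for the red lid.

Emit:
servo_tool(translation=[[0.042, -0.024, 0], [0.042, -0.024, 0], [0.042, -0.024, 0], [0.042, -0.024, 0], [-0.003, -0.0545, 0], [-0.003, -0.0545, 0], [-0.003, -0.0545, 0], [-0.003, -0.0545, 0], [-0.003, -0.0545, 0], [-0.003, -0.0545, 0]], turn=[[0, 0, 0], [0, 0, 0], [0, 0, 0], [0, 0, 0], [0, 0, 0], [0, 0, 0], [0, 0, 0], [0, 0, 0], [0, 0, 0], [0, 0, 0]])

```text
clock: 20.08
tool_pos: [0.458, -0.1288, 0.2249]
eef_rot: [-0.001, 1.0, 0.0, 0.0]
contact_force: [1.0, 0.2, 0.5]
opening: 0.452
finger_force: 0.0
```

Emit:
servo_tool(translation=[[-0.003, -0.0545, 0], [-0.003, -0.0545, 0], [-0.003, -0.0545, 0.01], [0, 0, 0.03], [0, 0, 0.02], [0, 0, 0.01], [0, 0, 0], [0, 0, 0]], turn=[[0, 0, 0], [0, 0, 0], [0, 0, 0], [0, 0, 0], [0, 0, 0], [0, 0, 0], [0, 0, 0], [0, 0, 0]])

```text
clock: 21.08
tool_pos: [0.4679, -0.2913, 0.1552]
eef_rot: [0.0, 1.0, -0.0, 0.001]
contact_force: [0.5, -0.2, 0.7]
opening: 0.45
finger_force: 0.0
```

Run:
```python
from h import *
s=snap('wrist'); st=r.get_state(); p=st['tool_pos']; print(p)
print('red lid',disc(s,(.465,-.291),.0507,.084),disc(s,(.465,-.291),.0695,.018,.004))
```

```text
[ 0.46787424 -0.29148294  0.15527036]
red lid (array([ 0.4657, -0.2901]), 343, np.float64(0.0007), np.float64(0.0507)) (array([ 0.4651, -0.29  ]), 77, np.float64(0.0005), np.float64(0.0686))
```

Emit:
servo_tool(translation=[[0.0024, 0.0014, 0.015], [0, 0, 0.02], [0, 0, 0.02], [0, 0, 0.015], [0, 0, 0.009], [0, 0, 0], [0, 0, 0]], turn=[[0, 0, 0], [0, 0, 0], [0, 0, 0], [0, 0, 0], [0, 0, 0], [0, 0, 0], [0, 0, 0]])

```text
clock: 22.0
tool_pos: [0.4652, -0.2903, 0.0759]
eef_rot: [0.0, 1.0, -0.0, 0.0]
contact_force: [0.8, -0.7, -1.4]
opening: 0.45
finger_force: 0.0
```

Emit:
servo_tool(translation=[[0, 0, 0], [0, 0, 0], [0, 0, 0], [0, 0, -0.005], [0, 0, -0.015], [0, 0, -0.03], [0, 0, -0.05], [0, 0, -0.045], [0, 0, -0.02], [0, 0, 0]], turn=[[0, 0, 0], [0, 0, 0], [0, 0, 0], [0, 0, 0], [0, 0, 0], [0, 0, 0], [0, 0, 0], [0, 0, 0], [0, 0, 0], [0, 0, 0]], grip=0)

```text
clock: 23.25
tool_pos: [0.4656, -0.2905, 0.2426]
eef_rot: [0.001, 1.0, -0.001, 0.002]
contact_force: [-0.2, -1.4, -1.9]
opening: 0.193
finger_force: 15.0
```

Run:
```python
from h import *
s=snap('wrist'); st=r.get_state(); p=st['tool_pos']; print(p,'held',held(s,p,.084))
print('k',disc(s,(.465,-.29),.0248,.098))
```

```text
[ 0.46469114 -0.29024282  0.24105219] held (array([ 0.002 , -0.0005]), 264, np.float64(0.0004), np.float64(-0.0236))
k (array([ 0.4679, -0.2892]), 277, np.float64(0.0009), np.float64(0.0249))
```

Emit:
servo_tool(translation=[[0.007, 0.04, 0], [0.007, 0.06, 0], [0.007, 0.06, 0], [0.007, 0.06, 0], [0.007, 0.06, 0], [-0.006, 0.06, 0], [-0.006, 0.06, 0], [-0.006, 0.06, 0], [-0.006, 0.06, 0], [-0.006, 0.06, 0]], turn=[[0, 0, 0], [0, 0, 0], [0, 0, 0], [0, 0, 0], [0, 0, 0], [0, 0, 0], [0, 0, 0], [0, 0, 0], [0, 0, 0], [0, 0, 0]])

```text
clock: 24.55
tool_pos: [0.4596, 0.2911, 0.239]
eef_rot: [0.0, 1.0, -0.001, -0.001]
contact_force: [1.0, -0.9, -1.9]
opening: 0.196
finger_force: 15.0
```

Emit:
servo_tool(translation=[[-0.006, 0.05, 0], [-0.006, 0.04, 0.005], [0, 0.014, 0.02], [0, 0, 0.03], [0, 0, 0.02], [0, 0, 0.01], [0, 0, 0], [0, 0, 0]], turn=[[0, 0, 0], [0, 0, 0], [0, 0, 0], [0, 0, 0], [0, 0, 0], [0, 0, 0], [0, 0, 0], [0, 0, 0]])

```text
clock: 25.55
tool_pos: [0.4727, 0.3938, 0.156]
eef_rot: [0.001, 1.0, 0.0, 0.0]
contact_force: [0.2, -0.1, -2.0]
opening: 0.198
finger_force: 15.0
```

Run:
```python
from h import *
s=snap('wrist'); st=r.get_state(); p=st['tool_pos']; print(p,st['eef_rot'].round(4),'held',held(s,p,.084))
S=snap('side');print(ring(S,(.4731,.394),.088,.08))
```

```text
[0.4728065  0.39400274 0.15618973] [6.e-04 1.e+00 5.e-04 5.e-04] held (array([ 0.0011, -0.0004]), 271, np.float64(0.0004), np.float64(-0.0253))
(array([0.4708, 0.3931]), 62, np.float64(0.0014))
```

Emit:
servo_tool(translation=[[0.0006, 0.0002, 0.005], [0, 0, 0.006], [0, 0, 0.006], [0, 0, 0.006], [0, 0, 0.006], [0, 0, 0.005], [0, 0, 0.003], [0, 0, 0.002], [0, 0, 0], [0, 0, 0]], turn=[[0, 0, 0], [0, 0, 0], [0, 0, 0], [0, 0, 0], [0, 0, 0], [0, 0, 0], [0, 0, 0], [0, 0, 0], [0, 0, 0], [0, 0, 0]])

```text
clock: 26.9
tool_pos: [0.4718, 0.3941, 0.118]
eef_rot: [0.0, 1.0, 0.0, 0.0]
contact_force: [-2.9, -1.8, 9.4]
opening: 0.2
finger_force: 15.0
```

Emit:
servo_tool(translation=[[0, 0, 0], [0, 0, 0], [0, 0, 0], [0, 0, -0.02], [0, 0, -0.04], [0, 0, -0.04], [0, 0, -0.02], [0, 0, 0], [0, 0, 0]], turn=[[0, 0, 0], [0, 0, 0], [0, 0, 0], [0, 0, 0], [0, 0, 0], [0, 0, 0], [0, 0, 0], [0, 0, 0], [0, 0, 0]], grip=0.45)

```text
clock: 28.02
tool_pos: [0.4714, 0.3935, 0.2353]
eef_rot: [0.0, 1.0, -0.001, -0.001]
contact_force: [-0.2, -0.2, -0.1]
opening: 0.452
finger_force: 0.0
```

Run:
```python
from h import *
s=snap('wrist'); st=r.get_state(); p=st['tool_pos']; print(p)
print('lid',disc(s,(.473,.394),.093,.084,.005))
P=cloud(s).reshape(-1,3);Q=P[(np.hypot(*(P[:,:2]-(.473,.394)).T)<.04)&(abs(P[:,2]-.093)<.008)]
A=np.c_[Q[:,:2]-(.473,.394),np.ones(len(Q))];print('plane',np.linalg.lstsq(A,Q[:,2],rcond=None)[0])
```

```text
[0.47129707 0.39337817 0.2350035 ]
lid (array([0.4724, 0.3936]), 299, np.float64(0.0007), np.float64(0.093))
plane [-0.00054258 -0.00038539  0.09307792]
```

The red lid is level and home. Now the grey one.

Emit:
servo_tool(translation=[[0.006, -0.04, 0], [0.006, -0.06, 0], [0.006, -0.06, 0], [0.006, -0.06, 0], [0.006, -0.06, 0], [0.006, -0.06, 0], [0.006, -0.05, 0], [-0.0075, -0.06, 0], [-0.0075, -0.06, 0], [-0.0075, -0.06, 0]], turn=[[0, 0, 0], [0, 0, 0], [0, 0, 0], [0, 0, 0], [0, 0, 0], [0, 0, 0], [0, 0, 0], [0, 0, 0], [0, 0, 0], [0, 0, 0]])

```text
clock: 29.32
tool_pos: [0.4514, -0.1777, 0.2355]
eef_rot: [0.0, 1.0, 0.001, -0.001]
contact_force: [1.3, -0.4, -1.2]
opening: 0.45
finger_force: 0.0
```

Emit:
servo_tool(translation=[[-0.0075, -0.06, 0], [-0.0075, -0.053, 0.01], [0, 0, 0.03], [0, 0, 0.04], [0, 0, 0.02], [0, 0, 0.01], [0, 0, 0], [0, 0, 0]], turn=[[0, 0, 0], [0, 0, 0], [0, 0, 0], [0, 0, 0], [0, 0, 0], [0, 0, 0], [0, 0, 0], [0, 0, 0]])

```text
clock: 30.32
tool_pos: [0.4673, -0.289, 0.127]
eef_rot: [0.0, 1.0, -0.0, 0.001]
contact_force: [-0.2, 0.9, -0.6]
opening: 0.445
finger_force: 0.0
```

Run:
```python
from h import *
s=snap('wrist'); st=r.get_state(); p=st['tool_pos']; print(p)
print('grey lid',disc(s,(.467,-.29),.025,.098),disc(s,(.467,-.29),.0435,.018,.004))
```

```text
[ 0.46733192 -0.28914454  0.12718483]
grey lid (array([ 0.4666, -0.289 ]), 418, np.float64(0.0009), np.float64(0.0249)) (array([ 0.4661, -0.289 ]), 78, np.float64(0.0005), np.float64(0.0427))
```

Down 78 mm to z = 0.049.

Emit:
servo_tool(translation=[[0.001, 0, 0.015], [0, 0, 0.02], [0, 0, 0.02], [0, 0, 0.015], [0, 0, 0.008], [0, 0, 0], [0, 0, 0]], turn=[[0, 0, 0], [0, 0, 0], [0, 0, 0], [0, 0, 0], [0, 0, 0], [0, 0, 0], [0, 0, 0]])

```text
clock: 31.25
tool_pos: [0.4661, -0.2891, 0.0488]
eef_rot: [0.0, 1.0, -0.0, 0.0]
contact_force: [0.3, 0.9, -0.8]
opening: 0.455
finger_force: 0.0
```

Emit:
servo_tool(translation=[[0, 0, 0], [0, 0, 0], [0, 0, 0], [0, 0, -0.005], [0, 0, -0.02], [0, 0, -0.04], [0, 0, -0.05], [0, 0, -0.04], [0, 0, -0.02], [0, 0, 0]], turn=[[0, 0, 0], [0, 0, 0], [0, 0, 0], [0, 0, 0], [0, 0, 0], [0, 0, 0], [0, 0, 0], [0, 0, 0], [0, 0, 0], [0, 0, 0]], grip=0, grip_force=20)

```text
clock: 32.5
tool_pos: [0.4662, -0.2892, 0.2247]
eef_rot: [0.001, 1.0, -0.001, 0.001]
contact_force: [0.1, 0.3, -2.6]
opening: 0.194
finger_force: 20.0
```

Run:
```python
from h import *
s=snap('wrist'); st=r.get_state(); p=st['tool_pos']; print(p,'held',held(s,p,.098))
```

```text
[ 0.46537503 -0.28900687  0.22337107] held (array([ 0.0023, -0.0004]), 309, np.float64(0.0004), np.float64(-0.0226))
```

Emit:
servo_tool(translation=[[0.0085, 0.04, 0], [0.0085, 0.06, 0], [0.0085, 0.06, 0], [0.0085, 0.06, 0], [0.0085, 0.06, 0], [-0.005, 0.06, 0], [-0.005, 0.06, 0], [-0.005, 0.06, 0], [-0.005, 0.05, 0], [-0.03, 0.01, 0]], turn=[[0, 0, 0], [0, 0, 0], [0, 0, 0], [0, 0, 0], [0, 0, 0], [0, 0, 0], [0, 0, 0], [0, 0, 0], [0, 0, 0], [0, 0, 0]])

```text
clock: 33.8
tool_pos: [0.4709, 0.2363, 0.2223]
eef_rot: [-0.004, 1.0, 0.001, -0.002]
contact_force: [1.0, -0.6, -2.1]
opening: 0.195
finger_force: 20.0
```

Emit:
servo_tool(translation=[[-0.04, 0.01, 0], [-0.04, 0.01, 0], [-0.04, 0.01, 0], [-0.02, 0.002, 0.01], [0, 0, 0.02], [0, 0, 0.02], [0, 0, 0.008], [0, 0, 0], [0, 0, 0]], turn=[[0, 0, 0], [0, 0, 0], [0, 0, 0], [0, 0, 0], [0, 0, 0], [0, 0, 0], [0, 0, 0], [0, 0, 0], [0, 0, 0]])

```text
clock: 34.92
tool_pos: [0.614, 0.2632, 0.1659]
eef_rot: [0.0, 1.0, 0.0, 0.0]
contact_force: [0.1, 0.4, -2.5]
opening: 0.194
finger_force: 20.0
```

Run:
```python
from h import *
s=snap('wrist'); st=r.get_state(); p=st['tool_pos']; print(p,st['eef_rot'].round(4),'held',held(s,p,.098))
S=snap('side');print(ring(S,(.6131,.263),.1,.094))
```

```text
[0.61408595 0.26326357 0.16616382] [4.e-04 1.e+00 4.e-04 6.e-04] held (array([ 0.0013, -0.0002]), 314, np.float64(0.0004), np.float64(-0.0242))
(array([0.6103, 0.2621]), 56, np.float64(0.001))
```

Emit:
servo_tool(translation=[[0.0018, 0.0002, 0.004], [0, 0, 0.006], [0, 0, 0.006], [0, 0, 0.006], [0, 0, 0.006], [0, 0, 0.005], [0, 0, 0.003], [0, 0, 0.002], [0, 0, 0], [0, 0, 0]], turn=[[0, 0, 0], [0, 0, 0], [0, 0, 0], [0, 0, 0], [0, 0, 0], [0, 0, 0], [0, 0, 0], [0, 0, 0], [0, 0, 0], [0, 0, 0]])

```text
clock: 36.28
tool_pos: [0.6119, 0.2631, 0.1289]
eef_rot: [0.001, 1.0, -0.0, 0.0]
contact_force: [-3.6, -2.3, 6.6]
opening: 0.193
finger_force: 20.0
```

Home (6.6 N up at z = 0.129). Release and lift, then check everything.

Emit:
servo_tool(translation=[[0, 0, 0], [0, 0, 0], [0, 0, 0], [0, 0, -0.02], [0, 0, -0.03], [0, 0, -0.03], [0, 0, -0.01], [0, 0, 0], [0, 0, 0]], turn=[[0, 0, 0], [0, 0, 0], [0, 0, 0], [0, 0, 0], [0, 0, 0], [0, 0, 0], [0, 0, 0], [0, 0, 0], [0, 0, 0]], grip=0.45)

```text
clock: 37.4
tool_pos: [0.6113, 0.2627, 0.2163]
eef_rot: [0.0, 1.0, -0.001, -0.001]
contact_force: [-0.5, -0.5, 0.0]
opening: 0.448
finger_force: 0.0
```

Run:
```python
from h import *
s=snap('wrist'); S=snap('side','s9.png'); p=r.get_state(); print(p['tool_pos'],p['finger_force'])
def chk(n,s,c,z,D):
    print(n,disc(s,c,z,D,.006),end=' ')
    P=cloud(s).reshape(-1,3);Q=P[(np.hypot(*(P[:,:2]-c).T)<D/2-.003)&(abs(P[:,2]-z)<.006)]
    print('plane',np.linalg.lstsq(np.c_[Q[:,:2]-c,np.ones(len(Q))],Q[:,2],rcond=None)[0].round(4))
chk('grey wrist',s,(.6125,.263),.105,.098)
for n,c,z,D in (('grey',(.6125,.263),.106,.098),('red',(.472,.394),.094,.084),('green',(.439,.115),.082,.07),('blue',(.455,-.092),.072,.056)): chk(n,S,c,z,D)
print('salt',ring(S,(.417,.0075),.034,.068))
Q=meas(S,np.array([.639,-.228]),.168,.01); print('syrup',circ(Q[:,:2],.01))
```

```text
[0.6113017  0.26277159 0.2161297 ] 0.0
grey wrist (array([0.6126, 0.2627]), 398, np.float64(0.0008), np.float64(0.105)) plane [-0.0012 -0.0005  0.1051]
grey (array([0.608 , 0.2606]), 73, np.float64(0.0012), np.float64(0.1054)) plane [-0.002   0.0033  0.1056]
red (array([0.467 , 0.3919]), 33, np.float64(0.0029), np.float64(0.0932)) plane [ 0.0122 -0.0108  0.0933]
green (array([0.4339, 0.112 ]), 76, np.float64(0.0014), np.float64(0.081)) plane [0.0017 0.0039 0.0813]
blue (array([ 0.45  , -0.0931]), 64, np.float64(0.0018), np.float64(0.0708)) plane [-0.0137  0.0154  0.0713]
salt (array([0.4162, 0.0073]), 84, np.float64(0.0013))
syrup (array([ 0.6389118 , -0.22728651]), np.float64(0.0020711344863458226))
```

View pics/s9.png

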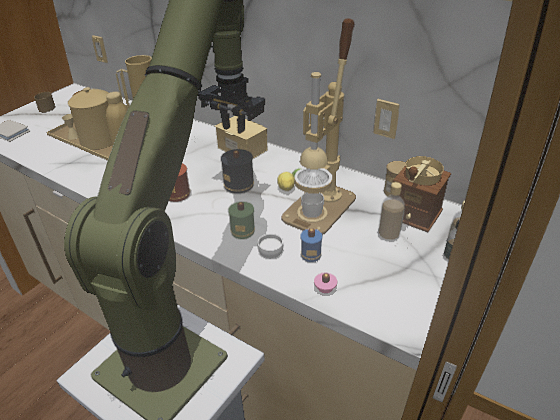

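The side picture shows all four lids flat on their own jars: grey (238,155), green (241,207), blue (311,233) and red half hidden at (178,170). The salt bowl and syrup bottle haven't moved, and the gripper is clear of everything.

```bash
python3 -c "
from h import *
print(r.finish_job())"
```

```text
the job is handed in; nothing more can be done
None
```

All four lids are on the canisters of their own colour, and the camera checks show them flat and home with the salt bowl and syrup bottle unmoved; I handed the job in at about 38 s of the 128 s allowed, and the hand-in gave no verdict.

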